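# Fruit cake from the mould to the front of the tasting carousel

## Task

Lift the brown pressed fruit cake out of the aluminium mould and set it down flat in the empty pink dish of the tasting carousel, without dropping it. Then turn the carousel by its upright steel knob until the pink dish faces the front, in line with the red arrow block on the carousel's foot, and finish holding the knob so that the turntable stays still there: do not let go of it at the end. Leave everything else on the counter where it is.

Things in the scene. Friction and masses are not known exactly. Their poses are not given: they have to be found in the camera images.
- cake: brown hard-set fruit cake, rigid block 48 (own x) x 36 (own y) x 34 mm high, edges rounded 3 mm, about 90 g. Origin: centre of its underside. It starts in the mould's cavity, axes along the mould's, 16 mm proud of the mould's top. Grip it across its 36 mm width, through the thumb channels
- mould: fixed aluminium block 110 (own x) x 140 (own y) x 30 mm high; origin: centre of its underside. The cavity in its middle is 51 x 39 mm, its floor 12 mm above the table (18 mm deep). A thumb channel 39 mm wide (along own x), as deep as the cavity, runs from the cavity out to the edge on both own y sides: room for fingers closing along own y
- carousel: fixed foot of the tasting carousel; origin: on the turning axis, at table height; own +x points to the front. On it turns a wooden disc, diameter 250 mm, top 45 mm above the table, with three round dishes (100 mm outer diameter, centres 75 mm from the axis, 120 degrees apart): one pink and empty, two white and full (yellow slices, green pods)
- turntable (a joint): angle of the turntable about the vertical axis, rad, growing anticlockwise seen from above; at 0 (and every full turn) the pink dish faces the front. It turns freely both ways with a light friction (about 0.12 N m, it stays where it is left) and has no stop within a turn and a half either way
- pink_dish (a point): centre of the inner floor of the empty pink dish, 50 mm above the table and 75 mm from the turning axis; the dish turns with the disc. Inner diameter about 84 mm at the floor and 92 mm at the rim, the rim 9 mm above this floor
- front_mark (a point): fixed point at the front, 75 mm from the turning axis towards the red arrow block, 50 mm above the table: where the centre of the pink dish belongs at the end
- arrow (a point): centre of the top of the red arrow block on the carousel's foot, 155 mm from the turning axis, just beyond the disc's edge, 37 mm above the table; fixed; it marks the front
- knob_top (a point): middle of the top of the steel knob, an upright round peg of diameter 16 mm standing on the disc, 75 mm high (top 120 mm above the table), 105 mm from the axis, straight opposite the pink dish; it turns with the disc. It spins freely on its own axis; grip it from above near its top and lead it round in an arc about the carousel's axis
- green_cake: spare GREEN fruit cake, 48 x 36 x 34 mm, lying loose on the table; bystander, origin centre of underside
- jar_amber: closed amber jar, red lid, diameter 72, height 120 mm; bystander, origin centre of underside
- jar_green: closed green jar, yellow lid, diameter 72, height 120 mm; bystander, origin centre of underside
- scoop_tray: small pink open tray 110 x 80 x 40 mm (rectangular, on the table, not the pink dish); bystander, origin centre of underside
- cup: white cup, diameter 76, height 85 mm; bystander, origin centre of underside
- brush: flat hand brush with a wooden handle, about 200 mm long, lying on the table; bystander, origin at its middle underside
- bucket: red bucket with two small side handles, diameter 170, height 130 mm; bystander, origin centre of underside
- knob: the steel knob as a body; origin: centre of its foot on the disc, 45 mm above the table, straight below the knob's top
There are look-alikes about, which are no part of the job. There is more than one size of the mould; the job needs the middle-sized.

How it is judged:
On the way, in this order (a step that is already met when the one before it is completed fails the run):
1. the brown cake is lifted out of the mould (z of cake in the frame of mould above 0.045 m and contact force between the fingers and cake above 0.5 N), for 0.1 s.
2. the cake lies flat in the pink dish, let go (horizontal distance between cake and pink_dish below 0.022 m and z of cake in the frame of pink_dish between -0.004 and 0.006 m and angle between cake's own z axis and vertical below 0.15 rad and contact force between the fingers and cake below 0.05 N and linear speed of cake below 0.05 m/s), for 0.2 s.
3. the carousel is turned until the pink dish faces the front (horizontal distance between pink_dish and front_mark below 0.015 m), for 0.2 s.
At the end, for the whole second after the job is handed in: the brown cake lies flat in the pink dish (within 22 mm of its centre, on its floor, not touched by the fingers), the centre of the pink dish is within 15 mm of the front mark, the turntable stands still (under 0.03 rad/s), and the fingers still hold the steel knob (over 5 N of contact) (horizontal distance between cake and pink_dish below 0.022 m and z of cake in the frame of pink_dish between -0.004 and 0.006 m and angle between cake's own z axis and vertical below 0.15 rad and contact force between the fingers and cake below 0.05 N and horizontal distance between pink_dish and front_mark below 0.015 m and velocity of joint turntable between -0.03 and 0.03 rad/s and contact force between the fingers and knob above 5 N); the arm keeps its last pose, push and grip.
It fails at once if the cake is dropped: let go more than 25 mm above the dish's floor (z of cake in the frame of pink_dish above 0.025 m and contact force between the fingers and cake below 0.02 N).
It fails at once if a bystander is moved by more than 40 mm (distance of any of green_cake, jar_amber, jar_green, scoop_tray, cup, brush, bucket from where it was at the start of the episode above 0.04 m).
It also fails if it takes over 64 s, if anything falls off the work surface, if the arm or the gripper's body presses on something with over 40 N, if the wrist force passes 120 N, or if a joint passes its speed limit or range.

## Robot

A 6-joint arm with a two-finger parallel gripper is mounted at the origin on the work surface. World frame = base frame: x ahead of the robot, y to its left, z up, the work surface at z = 0. Lengths are in m, angles in rad, forces in N, time in s.
With the tool pointing down it reaches from about 0.225 to 0.875 m from the base axis. Payload 3.4 kg.
Tool frame: the origin (TCP) lies between the finger pads; the fingertips stand 11 mm ahead of it and the grasp point (between the pads) lies 8 mm behind it; z points along the fingers, y is the line along which they close (so a half turn about z gives the same grasp; the last joint's range is limited). The gripper opens to 85 mm and grips with 20 to 120 N. Pads are 22 mm wide; open, the fingers measure 114 mm over their backs; the gripper's body (76 mm by 85 mm) begins 54 mm behind the grasp point. The pads swing forward as they close: fully open they stand 13 mm farther back than shut.
Start: joints at [-1.337, 0.276, 1.505, -0, 1.361, -0.121], TCP at [0.2, -0.539, 0.206] pointing down, gripper open.
Joint ranges: [-2.89, 2.89], [-0.75, 2.08], [0.22, 2.7], [-1.18, 4.32], [0.11, 2.71], [-2.7, 2.7]. Speed limits (rad/s): [2.57, 2.57, 3.14, 3.14, 3.14, 3.14].

## Interface

Orientations are given as a unit quaternion [w, x, y, z].
In Python, from rig import sensors, eyes, manip gives the robot as it stands.
- The arm moves only by the tool drive_tool, never from a script. Its argument "deltas" is a list of rows, each an object with "linear": the shift along the world's x, y, z in mm, a list of three; "twist": the turn about the world's z in degrees; "claw": the opening, from 0 (shut) to 1 (fully open). In form: [{"linear": [tx, ty, tz], "twist": twist, "claw": claw}, ...]. A call has 1 to 12 rows; each row is the pose to reach, as a shift and turn from the pose commanded when the call began; what a row does not reach only later rows make up. A row lasts 1/12 s, in which the tool goes at most 41.7 mm and 7.16 degrees, less where a joint would pass 70% of its speed; a pose out of reach is approached as far as the arm can. A call with a gripper value outside its range is refused whole. The fingers move at their own pace and stop on an object; "squeeze" is the grip in N (left out, the last holds). Time passes only in rows, so rows that repeat a pose let the fingers close. It gives the time, the measured TCP pose, the force, the opening and the grip force at its end, in the units of the state.
- sensors.get_state(): the state, without advancing time (a new reading comes with each control period).
- eyes.get_image(name): name is "scene" or "top"; returns the picture (384x512x3 uint8, red, green, blue); there is no depth.
- eyes.camera_model(name): a dict with "intrinsics" (3x3 intrinsics, pixels), "R" (3x3) and "t" (3): a world point X has camera coordinates R X + t. Camera axes: x right, y down, z forward; pixel columns grow to the right and rows downward; lengths in m; the calibration is good to about 2 mm. A picture is of the moment at which its call begins. camera_model takes no time and is no camera call.
- manip.sign_off(): hands the job in; it is judged then, once.
The state is a dict: "clock": time; "qpos": joint angles; "qd": joint speeds; "effort": joint torques, N m; "position": TCP position; "ee_rot": TCP orientation; "contact_force": force on the tool from outside, world axes, zero at the start; "moment": the same for the moment, N m; "width": finger opening in m; "gripper_force": force on a finger pad.
Only numpy, scipy, OpenCV 4.12 (cv2) and the standard library are available. Lean on these libraries where they do the work, as an engineer would, in place of code of your own. Each camera call takes 0.05 s, during which the arm holds its last target. There are 200 camera calls.

## Working session

There is one attempt and no reset: what is moved stays moved. The work goes in short steps, Python scripts to look and compute and a tool call to move; the robot and the scene stay as the last step left them, time stands still between calls to the robot, and variables do not carry over. Pictures are saved under pics/ and viewed, at most 10 in all, crops included, and the job is handed in when it is done.

Besides the shell and the picture viewer there is one more tool, called after ">>>" as name([rows], argument=value, ...), one row to a line, values as JSON. drive_tool: Moves the arm, as the interface text tells. Its arguments: {"type":"object","properties":{"deltas":{"type":"array","items":{"type":"object","properties":{"linear":{"type":"array","items":{"type":"number"}},"twist":{"type":"number"},"claw":{"type":"number"}}}},"squeeze":{"type":"number"}},"required":["deltas"]}

```bash
ls; mkdir -p pics
python3 - <<'E'
from rig import sensors, eyes
import cv2
print(sensors.get_state())
for n in("scene","top"):
    cv2.imwrite(f"pics/{n}0.png",eyes.get_image(n)[:,:,::-1]); print(eyes.camera_model(n))
E
```

```text
pics
{'clock': 0.0, 'qpos': array([-1.33693875e+00,  2.76589178e-01,  1.50616788e+00,  4.75147165e-06,
        1.36067023e+00, -1.20977750e-01]), 'qd': array([ 0.00012259, -0.0021887 ,  0.00149265, -0.00100259, -0.00143781,
        0.00045243]), 'effort': array([ 1.21689005e-03, -4.16770077e+01, -2.45802784e+01, -8.28300313e-05,
        1.11238228e-02,  4.84017178e-06]), 'position': array([ 0.19964838, -0.53860574,  0.20492922]), 'ee_rot': array([-9.15985735e-04,  9.84302400e-01,  1.76487800e-01, -4.94263906e-05]), 'contact_force': array([ 1.03319824, -0.21774326, -0.28796898]), 'moment': array([0.00983835, 0.00733329, 0.00170862]), 'gripper_force': 0.0, 'width': 0.08537082497949333}
{'intrinsics': array([[499.35264031,   0.        , 248.78676639],
       [  0.        , 499.35264031, 188.15286264],
       [  0.        ,   0.        ,   1.        ]]), 'R': array([[-0.06876695,  0.99763063,  0.00205621],
       [ 0.67004605,  0.04771328, -0.74078454],
       [-0.73912746, -0.04956373, -0.67173956]]), 't': array([ 0.07822579, -0.29721627,  2.04542891])}
{'intrinsics': array([[438.41442127,   0.        , 256.37658255],
       [  0.        , 438.41442127, 190.02775946],
       [  0.        ,   0.        ,   1.        ]]), 'R': array([[ 4.88985627e-02, -9.98803470e-01,  7.48062473e-04],
       [-9.76642746e-01, -4.79705036e-02, -2.09446359e-01],
       [ 2.09231635e-01,  9.51103614e-03, -9.77819852e-01]]), 't': array([-0.0564192 ,  0.55103301,  1.40543094])}
```

View pics/scene0.png

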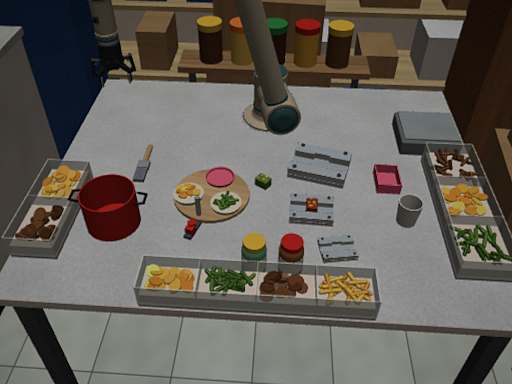

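View pics/top0.png

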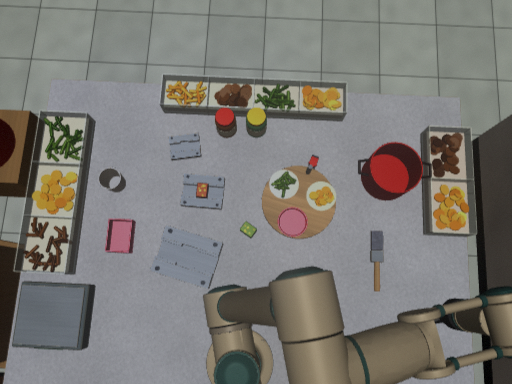

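The scene shows the brown cake in the middle-sized mould: scene (312,204), top (203,190). Things I could confuse with the targets:

- **Mould:** the large empty one at top (188,256) and the small empty one at (185,147).
- **Cake:** the green spare at top (248,229).
- **Dish:** the pink tray at top (120,236), where the pink dish is the round one on the disc at (292,222).
- **Arrow:** the red jar lid at top (225,117) and the red bucket at (390,170), where the arrow is at (313,163).

I choose the brown cake at (203,190) and the dish at (292,222). Next I measure these and check one crop.

```bash
cat > h.py <<'E'
import numpy as np, cv2
from rig import eyes, sensors
def ray(n,uv):
    c=eyes.camera_model(n); R=np.array(c["R"]);t=np.array(c["t"]);K=np.array(c["intrinsics"])
    return -R.T@t, R.T@np.linalg.inv(K)@np.array([uv[0],uv[1],1.])
def onz(n,uv,z):
    o,d=ray(n,uv); return (o+d*(z-o[2])/d[2])
def two(a,b):
    (o1,d1),(o2,d2)=ray("top",a),ray("scene",b)
    s=np.linalg.lstsq(np.c_[d1,-d2],o2-o1,rcond=None)[0]
    p,q=o1+s[0]*d1,o2+s[1]*d2; return (p+q)/2,np.linalg.norm(p-q)
def proj(n,X):
    c=eyes.camera_model(n); p=c["intrinsics"]@(c["R"]@np.array(X)+c["t"]); return p[:2]/p[2]
def blobs(img,lo,hi,box,amin=15):
    hsv=cv2.cvtColor(img,cv2.COLOR_RGB2HSV); m=cv2.inRange(hsv,np.array(lo),np.array(hi))
    k=np.zeros_like(m); x0,y0,x1,y1=box; k[y0:y1,x0:x1]=m[y0:y1,x0:x1]
    cs,_=cv2.findContours(k,cv2.RETR_EXTERNAL,cv2.CHAIN_APPROX_NONE)
    return sorted([c for c in cs if cv2.contourArea(c)>=amin],key=cv2.contourArea,reverse=True)
E
python3 - <<'E'
from h import *
np.set_printoptions(precision=4,suppress=True)
T=eyes.get_image("top");S=eyes.get_image("scene")
H=cv2.cvtColor(T,cv2.COLOR_RGB2HSV); HS=cv2.cvtColor(S,cv2.COLOR_RGB2HSV)
for n,I,pts in(("top",H,[(292,222),(299,203),(270,205),(312,163),(203,182),(185,190),(203,190)]),("scene",HS,[(221,177),(198,206),(312,204),(192,230),(300,215)])):
    print(n,[(p,I[p[1],p[0]].tolist()) for p in pts])
a=cv2.resize(T[130:300,140:345],None,fx=3.9,fy=3.5,interpolation=cv2.INTER_CUBIC)[:,:,::-1]
cv2.imwrite("pics/c1.png",cv2.resize(T[140:240,165:345],None,fx=4.4,fy=4.4,interpolation=cv2.INTER_CUBIC)[:,:,::-1])
cv2.imwrite("pics/c2.png",cv2.resize(S[155:245,165:345],None,fx=4.4,fy=4.4,interpolation=cv2.INTER_CUBIC)[:,:,::-1])
E
```

```text
top [((292, 222), [172, 99, 173]), ((299, 203), [16, 104, 149]), ((270, 205), [16, 100, 143]), ((312, 163), [1, 184, 169]), ((203, 182), [117, 20, 129]), ((185, 190), [107, 32, 143]), ((203, 190), [12, 146, 157])]
scene [((221, 177), [175, 145, 174]), ((198, 206), [23, 18, 56]), ((312, 204), [15, 199, 137]), ((192, 230), [1, 217, 81]), ((300, 215), [101, 20, 137])]
```

View pics/c1.png

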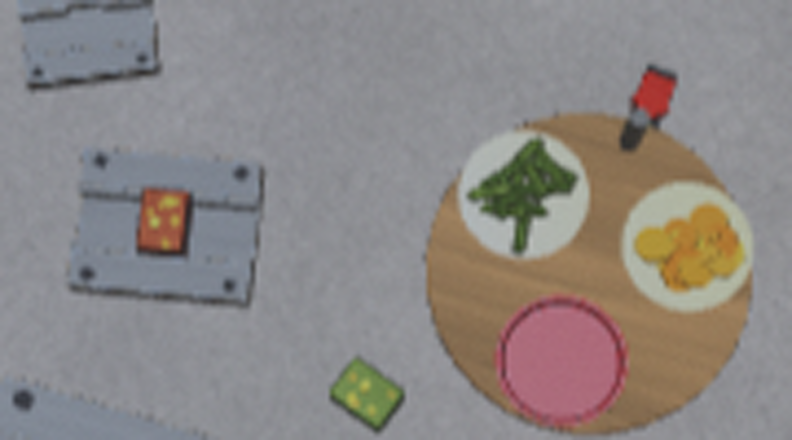

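View pics/c2.png

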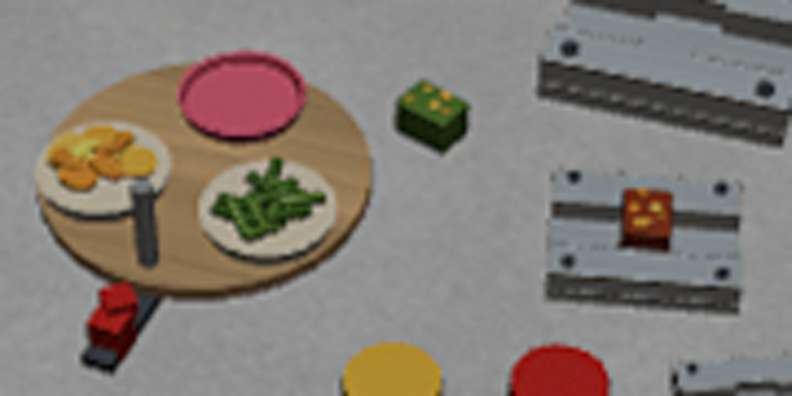

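Both crops confirm the choice. The brown cake sits in the middle mould at scene (312,204) with the channels running left-right, the pink dish is the empty round one at top (292,222), and the knob top is at scene (197,197) and top (310,166). Now the positions.

Run:
```python
from h import *
np.set_printoptions(precision=4,suppress=True)
T=eyes.get_image("top");S=eyes.get_image("scene")
def cen(c): m=cv2.moments(c); return np.array([m['m10'],m['m01']])/m['m00']
# pink rim ellipse
d=[]
for n,I,b in(("top",T,(270,205,315,242)),("scene",S,(200,160,240,190))):
    c=blobs(I,(165,60,60),(180,255,255),b)[0]; e=cv2.fitEllipse(cv2.convexHull(c)); d.append(e[0]); print(n,"pink",e,onz(n,e[0],.059))
print("pink two",two(*d))
# disc outline on top
m=blobs(T,(8,60,60),(25,255,255),(255,155,345,245)); h=cv2.convexHull(max(m,key=cv2.contourArea))
P=np.array([onz("top",p[0],.045)[:2] for p in h]); 
from scipy.optimize import least_squares
r=least_squares(lambda q:np.hypot(*(P-q[:2]).T)-.125,P.mean(0),loss="soft_l1",f_scale=.002); C=r.x; print("disc",C,"res",np.abs(r.fun).mean()*1e3)
# cake top
H=[]
for n,I,b in(("top",T,(190,175,215,205)),("scene",S,(300,190,325,215))):
    c=blobs(I,(0,110,70),(30,255,255),b); print(n,"cake",cv2.minAreaRect(c[0]),onz(n,cen(c[0]),.046)); H.append(cen(c[0]))
print(two(*H))
# mould outline: bluish grey
for z in(.03,):
    c=blobs(T,(100,26,110),(125,70,255),(170,160,240,225)); print([cv2.contourArea(x) for x in c][:4])
    q=np.vstack([x for x in c if cv2.contourArea(x)>40]); r=np.array([onz("top",p[0],z)[:2]*1000 for p in q],np.float32); print("mould",cv2.minAreaRect(r))
# arrow
c=blobs(T,(0,150,80),(6,255,255),(300,150,325,175)); c+=blobs(T,(174,150,80),(180,255,255),(300,150,325,175)); A=onz("top",cen(c[0]),.037); print("arrow",A,A[:2]-C,np.hypot(*(A[:2]-C)))
print("knob",two((310.5,165.5),(197.3,196.8)),onz("top",(310.5,165.5),.12)[:2]-C)
for nm,uv in(("jr",(225,115)),("jg",(257,115))): print(nm,onz("top",uv,.12))
print("bucket",onz("top",(392,168),.13),"green",onz("top",(248,228),.034))
```

```text
top pink ((292.2084045410156, 221.69728088378906), (28.973264694213867, 29.620697021484375), 107.63959503173828) [ 0.4525 -0.1522  0.059 ]
scene pink ((219.45608520507812, 175.93882751464844), (19.847270965576172, 28.93001937866211), 88.30168914794922) [ 0.458  -0.1455  0.059 ]
pink two (array([ 0.4528, -0.1494,  0.0545]), np.float64(0.006223925044868988))
disc [ 0.5254 -0.1716] res 1.4687057832002512
top cake ((201.46156311035156, 189.8076934814453), (10.046813011169434, 13.395750999450684), 7.125016689300537) [0.5478 0.1556 0.046 ]
scene cake ((312.0, 203.0), (10.0, 10.0), 90.0) [0.5536 0.162  0.046 ]
(array([0.5488, 0.1594, 0.041 ]), np.float64(0.006166537024697854))
[593.0, 304.0]
mould ((549.0179443359375, 154.80966186523438), (139.57864379882812, 110.5235595703125), 87.77958679199219)
arrow [ 0.6698 -0.2195  0.037 ] [ 0.1444 -0.0479] 0.15210088511952544
knob (array([ 0.6289, -0.1961,  0.1203]), np.float64(0.009447801735446966)) [ 0.1041 -0.0292]
jr [0.789  0.0864 0.12  ]
jg [ 0.7942 -0.0196  0.12  ]
bucket [ 0.6313 -0.461   0.13  ] green [ 0.4277 -0.0076  0.034 ]
```

>>> drive_tool([
  {"linear":[15,30,0],"twist":-2,"claw":1},
  {"linear":[35,70,0],"twist":-4,"claw":1},
  {"linear":[50,100,0],"twist":-6,"claw":1},
  {"linear":[65,130,0],"twist":-8,"claw":1},
  {"linear":[80,160,0],"twist":-10,"claw":1},
  {"linear":[95,190,0],"twist":-12,"claw":1},
  {"linear":[110,220,0],"twist":-14,"claw":1},
  {"linear":[125,250,0],"twist":-16,"claw":1},
  {"linear":[140,280,0],"twist":-18,"claw":1},
  {"linear":[155,310,0],"twist":-20,"claw":1},
  {"linear":[170,340,0],"twist":-22,"claw":1},
  {"linear":[180,360,0],"twist":-22.5,"claw":1},
])

```text
clock: 1.3
position: [0.3804, -0.1765, 0.206]
ee_rot: [-0.0, 1.0, -0.019, 0.0]
contact_force: [-0.1, -0.5, -0.1]
width: 0.0854
gripper_force: 0.0
```

>>> drive_tool([
  {"linear":[15,30,0],"twist":0,"claw":1},
  {"linear":[30,60,0],"twist":0,"claw":1},
  {"linear":[45,90,0],"twist":0,"claw":1},
  {"linear":[60,120,0],"twist":0,"claw":1},
  {"linear":[75,150,-10],"twist":0,"claw":1},
  {"linear":[90,180,-20],"twist":0,"claw":1},
  {"linear":[105,210,-30],"twist":0,"claw":1},
  {"linear":[120,240,-40],"twist":0,"claw":1},
  {"linear":[135,270,-60],"twist":0,"claw":1},
  {"linear":[150,300,-80],"twist":0,"claw":1},
  {"linear":[170,335,-90],"twist":0,"claw":1},
  {"linear":[170,335,-90],"twist":0,"claw":1},
])

```text
clock: 2.3
position: [0.5518, 0.1614, 0.1129]
ee_rot: [-0.002, 1.0, -0.017, -0.0]
contact_force: [0.1, -0.4, -0.2]
width: 0.0854
gripper_force: 0.0
```

Run:
```python
from h import *
s=sensors.get_state(); print(s)
p=s["position"]; im=[]
for n in("top","scene"):
    I=eyes.get_image(n); u=proj(n,p); v=proj(n,[*p[:2],.046]); print(n,u,v)
    x,y=(int(v[0])-32,int(v[1])-32); k=cv2.resize(I[y:y+64,x:x+64],None,fx=6,fy=6,interpolation=cv2.INTER_CUBIC)[:,:,::-1].copy()
    for q,c in((u,(255,0,0)),(v,(0,255,0))): cv2.drawMarker(k,tuple(int(a) for a in (q-[x,y]+.5)*6),c,0,14,1)
    im.append(k)
cv2.imwrite("pics/g1.png",np.hstack(im))
```

```text
{'clock': 2.3, 'qpos': array([0.16126003, 0.34164112, 1.65001403, 0.00363947, 1.15010156,
       1.76481016]), 'qd': array([-0.05929087, -0.06058777,  0.03558281, -0.08086914,  0.07032921,
       -0.06234835]), 'effort': array([  1.59549482, -42.04146624, -21.85300827,   0.32515643,
        -0.09123795,   0.35913007]), 'position': array([0.55183188, 0.16139282, 0.11294186]), 'ee_rot': array([-1.62036797e-03,  9.99852070e-01, -1.71193455e-02, -3.74243189e-04]), 'contact_force': array([ 0.12668449, -0.36639522, -0.1654786 ]), 'moment': array([-0.00245797,  0.00989238,  0.00415351]), 'gripper_force': 0.0, 'width': 0.08544996341482414}
top [197.21174921 184.03306693] [199.81813914 188.4591377 ]
scene [313.55515131 187.05094815] [311.69033041 202.57161164]
```

View pics/g1.png

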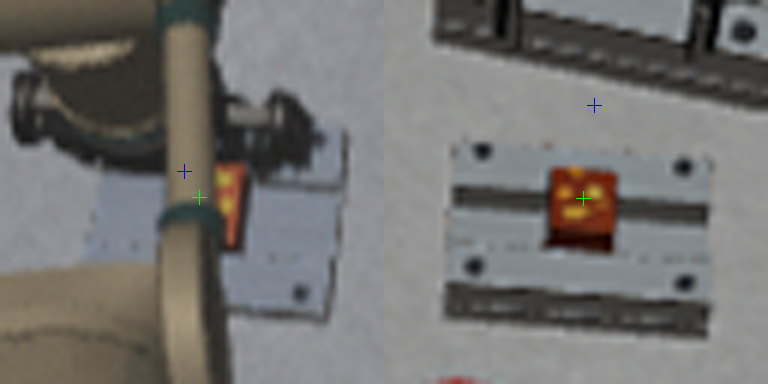

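The top crop shows the arm covering the mould, with the cake still at about (203,190). The scene crop shows the mould but no gripper near the blue mark where the TCP should project, so I'll look at a full scene picture.

Run:
```python
from h import *
I=eyes.get_image("scene"); cv2.imwrite("pics/s2.png",I[:,:,::-1])
s=sensors.get_state();print(s["clock"],s["position"],proj("scene",s["position"]))
```

```text
2.45 [0.54937175 0.15580229 0.11545419] [311.80211665 185.83787993]
```

View pics/s2.png

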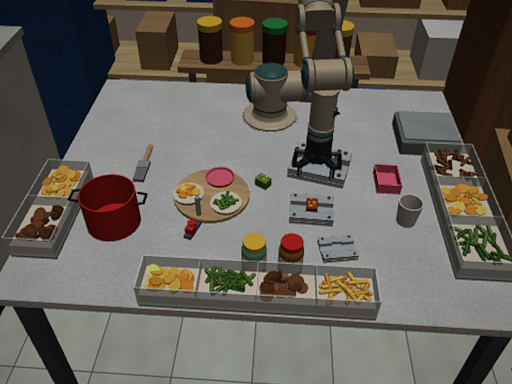

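The scene picture shows the gripper at about (318,165), but the TCP should project to (312,186). That's about 20 px off, so I need to settle whether I'm seeing the gripper body or a real offset.

Run:
```python
from h import *
s=sensors.get_state(); p=s["position"]; im=[]
for n in("top","scene"):
    I=eyes.get_image(n); v=proj(n,p); x,y=(int(v[0])-32,int(v[1])-48); k=cv2.resize(I[y:y+80,x:x+64],None,fx=6,fy=6,interpolation=cv2.INTER_CUBIC)[:,:,::-1].copy()
    for dy in(-.05,0,.05):
      for z,c in((-.011,(0,255,0)),(.07,(255,0,0))): cv2.drawMarker(k,tuple(int(a) for a in (proj(n,p+[0,dy,z])-[x,y]+.5)*6),c,0,14,1)
    im.append(k)
cv2.imwrite("pics/g3.png",np.hstack(im)); print(p,s["width"])
```

```text
[0.54937175 0.15580229 0.11545419] 0.08547279971774573
```

View pics/g3.png

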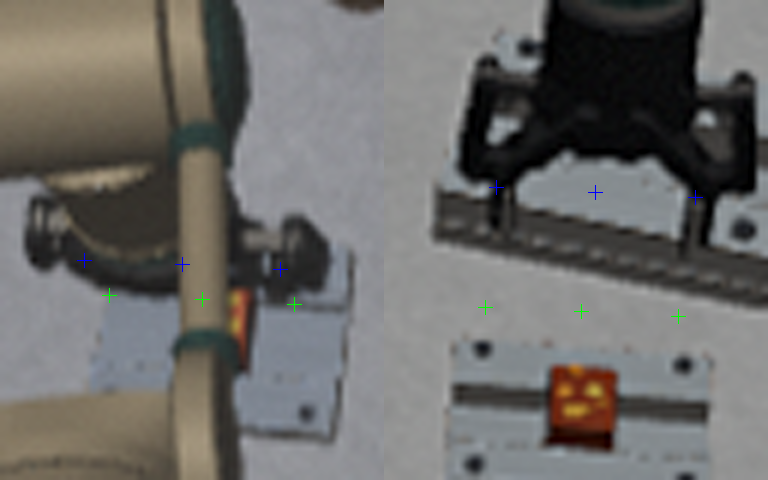

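Run:
```python
from h import *
np.set_printoptions(precision=4,suppress=True)
p=sensors.get_state()["position"]
o={n:np.array([int(proj(n,p)[0])-32,int(proj(n,p)[1])-48])-.5 for n in("top","scene")}
top=lambda u,v:np.array([u,v])/6+o["top"]; sc=lambda u,v:np.array([u-384,v])/6+o["scene"]
print("outer joints L,R",two(top(42,232),sc(485,65)),two(top(303,250),sc(742,80)))
for uv in((505,228),(695,250),(600,239)):
    b,d=ray("scene",sc(*uv)); k=(p[0]-b[0])/d[0]; print("tip if x=TCP x",b+k*d, "if z=.117",onz("scene",sc(*uv),.117))
# dark gripper pixels in first picture
I=cv2.imread("pics/scene0.png"); m=(I.max(2)<45)[40:100,80:150]; 
print([(r+40,np.where(m[r])[0].min()+80,np.where(m[r])[0].max()+80) for r in range(0,60,2) if m[r].any()])
q=np.array([.1996,-.5386,.2049]); 
for dz in(0,.07):
  for k in(-.045,.045): print(dz,k,proj("scene",q+[k*np.cos(np.radians(-69.7)),k*np.sin(np.radians(-69.7)),dz]))
```

```text
outer joints L,R (array([0.5445, 0.1503, 0.273 ]), np.float64(0.11261498797714933)) (array([0.5496, 0.1522, 0.2559]), np.float64(0.13492660838562634))
tip if x=TCP x [0.5494 0.112  0.1593] if z=.117 [0.4998 0.1152 0.117 ]
tip if x=TCP x [0.5494 0.2093 0.1505] if z=.117 [0.5105 0.215  0.117 ]
tip if x=TCP x [0.5494 0.1606 0.1549] if z=.117 [0.5052 0.1653 0.117 ]
[(40, np.int64(80), np.int64(118)), (42, np.int64(80), np.int64(119)), (44, np.int64(80), np.int64(138)), (46, np.int64(80), np.int64(119)), (48, np.int64(80), np.int64(120)), (50, np.int64(80), np.int64(120)), (52, np.int64(80), np.int64(120)), (54, np.int64(80), np.int64(130)), (56, np.int64(80), np.int64(131)), (58, np.int64(80), np.int64(131)), (60, np.int64(80), np.int64(132)), (62, np.int64(80), np.int64(133)), (64, np.int64(80), np.int64(133)), (66, np.int64(80), np.int64(134)), (68, np.int64(80), np.int64(134)), (70, np.int64(80), np.int64(135)), (72, np.int64(80), np.int64(130)), (74, np.int64(80), np.int64(130)), (76, np.int64(80), np.int64(131)), (78, np.int64(80), np.int64(131)), (80, np.int64(80), np.int64(131)), (82, np.int64(80), np.int64(104)), (84, np.int64(80), np.int64(103)), (86, np.int64(80), np.int64(101)), (88, np.int64(80), np.int64(100)), (90, np.int64(80), np.int64(99)), (92, np.int64(80), np.int64(98)), (94, np.int64(80), np.int64(97)), (96, np.int64(80), np.int64(96)), (98, np.int64(80), np.int64(95))]
0 -0.045 [129.4738  91.0268]
0 0.045 [103.9452  94.7404]
0.07 -0.045 [126.3078  73.6144]
0.07 0.045 [100.0511  77.2388]
```

>>> drive_tool([
  {"linear":[1,0,-10],"twist":0,"claw":1},
  {"linear":[1,0,-20],"twist":0,"claw":1},
  {"linear":[1,0,-30],"twist":0,"claw":1},
  {"linear":[1,0,-40],"twist":0,"claw":1},
  {"linear":[1,0,-45],"twist":0,"claw":1},
  {"linear":[1,0,-45],"twist":0,"claw":1},
  {"linear":[1,0,-45],"twist":0,"claw":1},
])

```text
clock: 3.13
position: [0.5505, 0.1556, 0.0702]
ee_rot: [0.0, 1.0, -0.019, -0.001]
contact_force: [0.5, -0.6, -0.1]
width: 0.0856
gripper_force: 0.0
```

Run:
```python
from h import *
np.set_printoptions(precision=4,suppress=True)
p=np.array([.54937,.1558,.11545])
o={n:np.array([int(proj(n,p)[0])-32,int(proj(n,p)[1])-48])-.5 for n in("top","scene")}
top=lambda u,v:np.array([u,v])/6+o["top"]; sc=lambda u,v:np.array([u-384,v])/6+o["scene"]
print("joint mid",two(top(172.5,241),sc(613.5,72.5)))
s=sensors.get_state(); p=s["position"]; im=[]; print(p,s["contact_force"])
for n in("top","scene"):
    I=eyes.get_image(n); v=proj(n,p); x,y=(int(v[0])-32,int(v[1])-40); k=cv2.resize(I[y:y+64,x:x+64],None,fx=6,fy=6,interpolation=cv2.INTER_CUBIC)[:,:,::-1].copy()
    for dy in(-.05,0,.05): cv2.drawMarker(k,tuple(int(a) for a in (proj(n,p+[0,dy,.002])-[x,y]+.5)*6),(0,255,0),0,14,1)
    im.append(k)
cv2.imwrite("pics/g4.png",np.hstack(im))
```

```text
joint mid (array([0.5443, 0.1543, 0.2571]), np.float64(0.007614904602490336))
[0.5505 0.1556 0.0702] [ 0.4632 -0.6087 -0.1179]
```

View pics/g4.png

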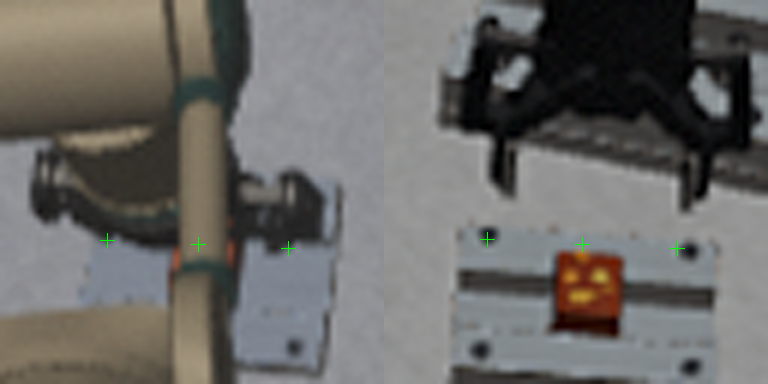

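The tips look about 30 mm higher than the given geometry implies: scene crop tips at (502,193) and (690,207), expected near row 243. Sideways they are centred on the cake. I'll descend by feel to the nominal grasp height and check with the force and finger opening.

>>> drive_tool([
  {"linear":[0,0,-6],"twist":0,"claw":1},
  {"linear":[0,0,-12],"twist":0,"claw":1},
  {"linear":[0,0,-18],"twist":0,"claw":1},
  {"linear":[0,0,-24],"twist":0,"claw":1},
  {"linear":[0,0,-30],"twist":0,"claw":1},
  {"linear":[0,0,-36],"twist":0,"claw":1},
  {"linear":[0,0,-38],"twist":0,"claw":1},
  {"linear":[0,0,-38],"twist":0,"claw":1},
  {"linear":[0,0,-38],"twist":0,"claw":1},
])

```text
clock: 3.98
position: [0.5507, 0.1558, 0.0326]
ee_rot: [0.0, 1.0, -0.019, -0.0]
contact_force: [-0.5, -0.3, -0.3]
width: 0.0854
gripper_force: 0.0
```

>>> drive_tool([
  {"linear":[0,0,0],"twist":0,"claw":0.6},
  {"linear":[0,0,0],"twist":0,"claw":0.55},
  {"linear":[0,0,0],"twist":0,"claw":0.5},
  {"linear":[0,0,0],"twist":0,"claw":0.45},
  {"linear":[0,0,0],"twist":0,"claw":0.4},
  {"linear":[0,0,0],"twist":0,"claw":0.35},
  {"linear":[0,0,0],"twist":0,"claw":0.35},
  {"linear":[0,0,0],"twist":0,"claw":0.35},
  {"linear":[0,0,0],"twist":0,"claw":0.35},
], squeeze=20)

```text
clock: 4.73
position: [0.5508, 0.1558, 0.0328]
ee_rot: [0.0, 1.0, -0.019, 0.0]
contact_force: [0.5, 0.2, 0.1]
width: 0.0297
gripper_force: 0.0
```

The fingers closed to 30 mm with no force, which is narrower than the cake, so they are above it and the height offset is real. I'll find it by touching the cake's top (46 mm) gently with the closed fingertips.

>>> drive_tool([
  {"linear":[0,0,-1.5],"twist":0,"claw":0.35},
  {"linear":[0,0,-3],"twist":0,"claw":0.35},
  {"linear":[0,0,-4.5],"twist":0,"claw":0.35},
  {"linear":[0,0,-6],"twist":0,"claw":0.35},
  {"linear":[0,0,-7],"twist":0,"claw":0.35},
  {"linear":[0,0,-7],"twist":0,"claw":0.35},
])

```text
clock: 5.23
position: [0.5505, 0.1557, 0.0255]
ee_rot: [0.0, 1.0, -0.019, -0.0]
contact_force: [0.4, 0.3, -0.3]
width: 0.0299
gripper_force: 0.0
```

>>> drive_tool([
  {"linear":[0,0,-1],"twist":0,"claw":0.35},
  {"linear":[0,0,-2],"twist":0,"claw":0.35},
  {"linear":[0,0,-3],"twist":0,"claw":0.35},
  {"linear":[0,0,-4],"twist":0,"claw":0.35},
  {"linear":[0,0,-4],"twist":0,"claw":0.35},
])

```text
clock: 5.65
position: [0.5506, 0.1558, 0.0216]
ee_rot: [0.0, 1.0, -0.019, -0.0]
contact_force: [0.6, 0.4, 0.2]
width: 0.03
gripper_force: 0.0
```

Run:
```python
from h import *
s=sensors.get_state(); p=s["position"]; im=[]; print(p,s["contact_force"])
for n in("top","scene"):
    I=eyes.get_image(n); v=proj(n,p); x,y=(int(v[0])-32,int(v[1])-36); k=cv2.resize(I[y:y+64,x:x+64],None,fx=6,fy=6,interpolation=cv2.INTER_CUBIC)[:,:,::-1].copy()
    im.append(k)
cv2.imwrite("pics/g5.png",np.hstack(im))
```

```text
[0.55059152 0.15576246 0.02160524] [0.56597719 0.4084354  0.17017076]
```

View pics/g5.png

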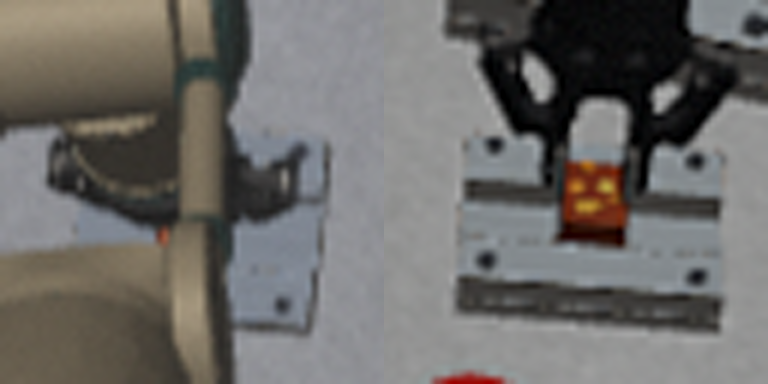

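Scene crop: the fingertips are at (553,190) and (635,195), straddling the cake top whose centre is (595,190). That fits tips right at cake-top height. I'll keep going down slowly for the touch.

>>> drive_tool([
  {"linear":[0,0,-1],"twist":0,"claw":0.35},
  {"linear":[0,0,-2],"twist":0,"claw":0.35},
  {"linear":[0,0,-3],"twist":0,"claw":0.35},
  {"linear":[0,0,-3],"twist":0,"claw":0.35},
])

```text
clock: 6.08
position: [0.5509, 0.1558, 0.02]
ee_rot: [-0.0, 1.0, -0.019, 0.0]
contact_force: [-1.2, -0.5, 8.7]
width: 0.0297
gripper_force: 4.0
```

Contact at TCP z ≈ 0.021, so at this opening the tips sit about 25 mm above the reported TCP. For tips at z ≈ 0.022 the TCP goes to about −0.004. I'll raise, open, descend and close.

>>> drive_tool([
  {"linear":[0,0,10],"twist":0,"claw":0.35},
  {"linear":[0,0,20],"twist":0,"claw":0.9},
  {"linear":[0,0,20],"twist":0,"claw":0.9},
  {"linear":[0,0,20],"twist":0,"claw":0.9},
  {"linear":[0,0,20],"twist":0,"claw":0.9},
  {"linear":[0,0,14],"twist":0,"claw":0.9},
  {"linear":[0,0,7],"twist":0,"claw":0.9},
  {"linear":[0,0,0],"twist":0,"claw":0.9},
  {"linear":[0,0,-6],"twist":0,"claw":0.9},
  {"linear":[0,0,-12],"twist":0,"claw":0.9},
  {"linear":[0,0,-16],"twist":0,"claw":0.9},
  {"linear":[0,0,-16],"twist":0,"claw":0.9},
])

```text
clock: 7.08
position: [0.5498, 0.1556, 0.0014]
ee_rot: [0.0, 1.0, -0.019, -0.001]
contact_force: [-0.9, -0.1, 0.1]
width: 0.0767
gripper_force: 0.0
```

>>> drive_tool([
  {"linear":[0,0,-3],"twist":0,"claw":0.7},
  {"linear":[0,0,-5],"twist":0,"claw":0.6},
  {"linear":[0,0,-5],"twist":0,"claw":0.55},
  {"linear":[0,0,-5],"twist":0,"claw":0.5},
  {"linear":[0,0,-5],"twist":0,"claw":0.47},
  {"linear":[0,0,-5],"twist":0,"claw":0.45},
  {"linear":[0,0,-5],"twist":0,"claw":0.42},
  {"linear":[0,0,-5],"twist":0,"claw":0.38},
  {"linear":[0,0,-5],"twist":0,"claw":0.36},
  {"linear":[0,0,-5],"twist":0,"claw":0.35},
])

```text
clock: 7.92
position: [0.5512, 0.1562, -0.0017]
ee_rot: [-0.0, 1.0, -0.019, 0.0]
contact_force: [0.9, 2.5, 4.6]
width: 0.0358
gripper_force: 21.4
```

The cake is gripped at 35.8 mm and 21 N. Lifting.

>>> drive_tool([
  {"linear":[0,0,0],"twist":0,"claw":0.3},
  {"linear":[0,0,0],"twist":0,"claw":0.3},
  {"linear":[0,0,0],"twist":0,"claw":0.3},
  {"linear":[0,0,8],"twist":0,"claw":0.3},
  {"linear":[0,0,16],"twist":0,"claw":0.3},
  {"linear":[0,0,26],"twist":0,"claw":0.3},
  {"linear":[0,0,38],"twist":0,"claw":0.3},
  {"linear":[0,0,52],"twist":0,"claw":0.3},
  {"linear":[0,0,70],"twist":0,"claw":0.3},
  {"linear":[0,0,90],"twist":0,"claw":0.3},
  {"linear":[0,0,110],"twist":0,"claw":0.3},
  {"linear":[0,0,120],"twist":0,"claw":0.3},
], squeeze=35)

```text
clock: 8.92
position: [0.5521, 0.155, 0.1211]
ee_rot: [0.001, 1.0, -0.019, 0.002]
contact_force: [0.3, -0.4, 0.8]
width: 0.0356
gripper_force: 35.9
```

>>> drive_tool([
  {"linear":[-3,-10,0],"twist":0,"claw":0.3},
  {"linear":[-10,-30,0],"twist":0,"claw":0.3},
  {"linear":[-19,-60,0],"twist":0,"claw":0.3},
  {"linear":[-30,-95,0],"twist":0,"claw":0.3},
  {"linear":[-41,-130,0],"twist":0,"claw":0.3},
  {"linear":[-52,-165,0],"twist":0,"claw":0.3},
  {"linear":[-63,-200,0],"twist":0,"claw":0.3},
  {"linear":[-74,-235,0],"twist":0,"claw":0.3},
  {"linear":[-84,-267,0],"twist":0,"claw":0.3},
  {"linear":[-92,-292,0],"twist":0,"claw":0.3},
  {"linear":[-96,-305,0],"twist":0,"claw":0.3},
  {"linear":[-97,-307,0],"twist":0,"claw":0.3},
])

```text
clock: 9.92
position: [0.4515, -0.1541, 0.1169]
ee_rot: [0.001, 1.0, -0.021, -0.001]
contact_force: [-0.2, -0.4, -1.3]
width: 0.0354
gripper_force: 35.9
```

Run:
```python
from h import *
s=sensors.get_state(); print(s["position"],s["contact_force"],s["width"],s["gripper_force"])
S=eyes.get_image("scene"); cv2.imwrite("pics/s6.png",S[:,:,::-1])
H=cv2.cvtColor(S,cv2.COLOR_RGB2HSV)
for lo,hi,nm in(((0,110,60),(20,255,255),"brown"),((165,60,60),(180,255,255),"pink")):
    for c in blobs(S,lo,hi,(165,100,260,220),12): m=cv2.moments(c); print(nm,cv2.boundingRect(c),m['m10']/m['m00'],m['m01']/m['m00'])
p=s["position"]; print("expected cake top/bottom px",proj("scene",[*p[:2],p[2]+.048]),proj("scene",[*p[:2],p[2]+.014]),"below",proj("scene",[*p[:2],.05]))
```

```text
[ 0.45145834 -0.15407327  0.11690597] [-0.21025384 -0.39155757 -1.30356061] 0.03541396223645744 35.89008092880249
brown (176, 184, 19, 14) 185.32340425531916 191.14184397163118
brown (211, 146, 12, 10) 217.15637860082302 150.42798353909464
brown (207, 174, 42, 46) 236.35555555555555 200.02592592592592
brown (174, 200, 26, 20) 183.28431372549016 210.81372549019605
brown (180, 170, 29, 14) 196.94666666666663 174.17333333333332
pink (205, 166, 29, 20) 219.44164668265384 175.93205435651475
expected cake top/bottom px [215.8230537  149.58883108] [216.2631252  157.83783654] below [217.26236647 176.56830781]
```

The cake hangs at scene (217,150), over the pink dish at (219,176). Descending.

>>> drive_tool([
  {"linear":[0,0,-8],"twist":0,"claw":0.3},
  {"linear":[0,0,-20],"twist":0,"claw":0.3},
  {"linear":[0,0,-35],"twist":0,"claw":0.3},
  {"linear":[0,0,-50],"twist":0,"claw":0.3},
  {"linear":[0,0,-60],"twist":0,"claw":0.3},
  {"linear":[0,0,-66],"twist":0,"claw":0.3},
  {"linear":[0,0,-70],"twist":0,"claw":0.3},
  {"linear":[0,0,-72],"twist":0,"claw":0.3},
  {"linear":[0,0,-72],"twist":0,"claw":0.3},
  {"linear":[0,0,-72],"twist":0,"claw":0.3},
])

```text
clock: 10.8
position: [0.4542, -0.1512, 0.0461]
ee_rot: [0.0, 1.0, -0.019, 0.0]
contact_force: [1.0, 0.4, 0.7]
width: 0.0351
gripper_force: 35.9
```

>>> drive_tool([
  {"linear":[0,1,-2],"twist":0,"claw":0.3},
  {"linear":[0,1,-4],"twist":0,"claw":0.3},
  {"linear":[0,1,-6],"twist":0,"claw":0.3},
  {"linear":[0,1,-7],"twist":0,"claw":0.3},
  {"linear":[0,1,-8],"twist":0,"claw":0.3},
  {"linear":[0,1,-8],"twist":0,"claw":0.3},
])

```text
clock: 11.3
position: [0.4536, -0.1502, 0.0376]
ee_rot: [-0.0, 1.0, -0.019, -0.0]
contact_force: [0.5, 0.1, 0.0]
width: 0.0356
gripper_force: 35.9
```

>>> drive_tool([
  {"linear":[0,0,-1],"twist":0,"claw":0.3},
  {"linear":[0,0,-2],"twist":0,"claw":0.3},
  {"linear":[0,0,-3],"twist":0,"claw":0.3},
  {"linear":[0,0,-3],"twist":0,"claw":0.3},
])

```text
clock: 11.63
position: [0.4539, -0.1503, 0.0363]
ee_rot: [0.0, 1.0, -0.019, 0.0]
contact_force: [-2.9, 1.7, 11.5]
width: 0.0353
gripper_force: 37.4
```

The cake touches the floor at TCP z ≈ 0.037, where expected. Releasing and lifting.

>>> drive_tool([
  {"linear":[0,0,1],"twist":0,"claw":0.4},
  {"linear":[0,0,1],"twist":0,"claw":0.45},
  {"linear":[0,0,1],"twist":0,"claw":0.5},
  {"linear":[0,0,1],"twist":0,"claw":0.56},
  {"linear":[0,0,1],"twist":0,"claw":0.6},
  {"linear":[0,0,1],"twist":0,"claw":0.6},
  {"linear":[0,0,6],"twist":0,"claw":0.6},
  {"linear":[0,0,20],"twist":0,"claw":0.6},
  {"linear":[0,0,40],"twist":0,"claw":0.6},
  {"linear":[0,0,70],"twist":0,"claw":0.6},
  {"linear":[0,0,100],"twist":0,"claw":0.6},
  {"linear":[0,0,110],"twist":0,"claw":0.6},
])

```text
clock: 12.63
position: [0.4561, -0.1514, 0.1491]
ee_rot: [0.002, 1.0, -0.019, 0.003]
contact_force: [1.4, -0.4, -0.2]
width: 0.0511
gripper_force: 0.0
```

Run:
```python
from h import *
np.set_printoptions(precision=4,suppress=True)
S=eyes.get_image("scene"); s=sensors.get_state(); print(s["position"],s["width"])
cv2.imwrite("pics/s7.png",cv2.resize(S[130:240,165:275],None,fx=5,fy=5,interpolation=cv2.INTER_CUBIC)[:,:,::-1])
for lo,hi,nm in(((0,110,60),(14,255,255),"brown"),((165,60,60),(180,255,255),"pink")):
    for c in blobs(S,lo,hi,(200,140,245,195),12): m=cv2.moments(c); print(nm,cv2.boundingRect(c),m['m10']/m['m00'],m['m01']/m['m00'])
```

```text
[ 0.4565 -0.1516  0.1494] 0.05082752573907852
brown (214, 166, 12, 10) 219.375 170.125
pink (205, 167, 29, 19) 219.47560137457043 177.41099656357386
```

View pics/s7.png

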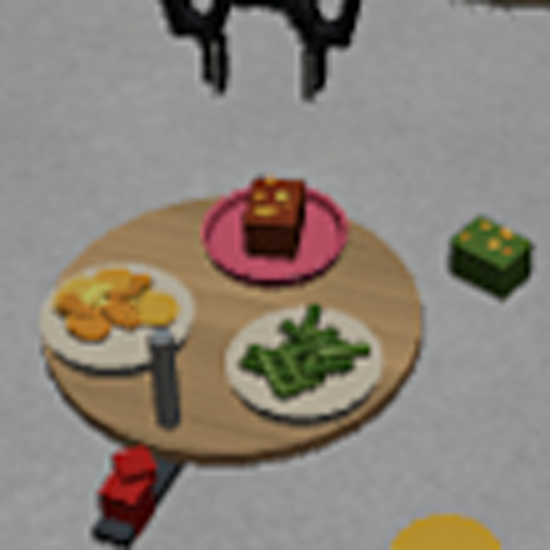

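The cake stands flat in the middle of the pink dish: cake at scene (219,170), dish at (219,177). The knob top is unchanged at (197,197). Next I go over the knob at about (0.629, −0.198).

>>> drive_tool([
  {"linear":[10,-3,0],"twist":0,"claw":0.8},
  {"linear":[35,-10,0],"twist":0,"claw":0.8},
  {"linear":[60,-17,0],"twist":0,"claw":0.8},
  {"linear":[90,-25,0],"twist":0,"claw":0.8},
  {"linear":[120,-33,0],"twist":0,"claw":0.8},
  {"linear":[145,-40,0],"twist":0,"claw":0.8},
  {"linear":[165,-45,0],"twist":0,"claw":0.8},
  {"linear":[175,-48,0],"twist":0,"claw":0.8},
  {"linear":[175,-48,0],"twist":0,"claw":0.8},
  {"linear":[175,-48,0],"twist":0,"claw":0.8},
])

```text
clock: 13.52
position: [0.628, -0.1978, 0.142]
ee_rot: [-0.001, 1.0, -0.019, -0.002]
contact_force: [-0.1, 0.3, 0.5]
width: 0.0683
gripper_force: 0.0
```

Run:
```python
from h import *
np.set_printoptions(precision=4,suppress=True)
s=sensors.get_state(); p=s["position"]; print(p,s["qpos"])
S=eyes.get_image("scene"); g=cv2.cvtColor(S,cv2.COLOR_RGB2HSV)
# where knob top expected / finger tips expected if above
print("knob px exp",proj("scene",[.629,-.198,.12]),"tcp-down px",proj("scene",[*p[:2],.12]))
m=blobs(S,(0,0,0),(180,60,75),(188,150,208,235),3)
print([cv2.boundingRect(c) for c in m])
```

```text
[ 0.628  -0.1978  0.142 ] [-0.4107  0.4408  1.4099 -0.0001  1.2957  1.1979]
knob px exp [195.1005 196.7199] tcp-down px [195.1972 196.5074]
[(188, 150, 20, 23), (188, 198, 13, 18), (196, 222, 6, 9)]
```

>>> drive_tool([
  {"linear":[0,0,-10],"twist":0,"claw":0.8},
  {"linear":[0,0,-20],"twist":0,"claw":0.8},
  {"linear":[0,0,-30],"twist":0,"claw":0.8},
  {"linear":[0,0,-40],"twist":0,"claw":0.8},
  {"linear":[0,0,-50],"twist":0,"claw":0.8},
  {"linear":[0,0,-60],"twist":0,"claw":0.8},
  {"linear":[0,0,-67],"twist":0,"claw":0.8},
  {"linear":[0,0,-70],"twist":0,"claw":0.8},
  {"linear":[0,0,-70],"twist":0,"claw":0.8},
])

```text
clock: 14.32
position: [0.6282, -0.198, 0.0736]
ee_rot: [-0.0, 1.0, -0.019, -0.001]
contact_force: [-0.1, 0.4, -0.8]
width: 0.0683
gripper_force: 0.0
```

>>> drive_tool([
  {"linear":[0,0,0],"twist":0,"claw":0.6},
  {"linear":[0,0,0],"twist":0,"claw":0.5},
  {"linear":[0,0,0],"twist":0,"claw":0.4},
  {"linear":[0,0,0],"twist":0,"claw":0.35},
  {"linear":[0,0,0],"twist":0,"claw":0.3},
  {"linear":[0,0,0],"twist":0,"claw":0.25},
  {"linear":[0,0,0],"twist":0,"claw":0.2},
  {"linear":[0,0,0],"twist":0,"claw":0.15},
  {"linear":[0,0,0],"twist":0,"claw":0.1},
  {"linear":[0,0,0],"twist":0,"claw":0.05},
  {"linear":[0,0,0],"twist":0,"claw":0.05},
  {"linear":[0,0,0],"twist":0,"claw":0.05},
], squeeze=40)

```text
clock: 15.32
position: [0.6288, -0.1981, 0.0751]
ee_rot: [-0.0, 1.0, -0.019, 0.0]
contact_force: [-1.4, 1.0, 4.0]
width: 0.0142
gripper_force: 39.2
```

The knob is held. Working out the arc about the axis (0.527, −0.170).

Run:
```python
import numpy as np
a0=-15.4
for b,n in((-15.4,59),(43.6,59),(102.6,59)):
    s=np.linspace(0,1,13)[1:]; a=b+n*s
    f=lambda t:105*np.c_[np.cos(np.radians(t)),np.sin(np.radians(t))]
    print((f(a)-np.round(f(np.array([b])))).round().astype(int).tolist())
```

```text
[[2, 9], [4, 18], [4, 27], [4, 36], [3, 45], [1, 54], [-2, 62], [-5, 71], [-9, 79], [-14, 86], [-19, 94], [-25, 100]]
[[-6, 7], [-13, 12], [-21, 17], [-29, 22], [-37, 25], [-45, 28], [-54, 31], [-63, 32], [-72, 33], [-81, 33], [-90, 32], [-99, 30]]
[[-9, -2], [-17, -5], [-25, -9], [-33, -13], [-40, -18], [-47, -24], [-54, -30], [-60, -37], [-65, -45], [-70, -52], [-73, -60], [-77, -69]]
```

>>> drive_tool([
  {"linear":[2,9,0],"twist":0,"claw":0.05},
  {"linear":[4,18,0],"twist":0,"claw":0.05},
  {"linear":[4,27,0],"twist":0,"claw":0.05},
  {"linear":[4,36,0],"twist":0,"claw":0.05},
  {"linear":[3,45,0],"twist":0,"claw":0.05},
  {"linear":[1,54,0],"twist":0,"claw":0.05},
  {"linear":[-2,62,0],"twist":0,"claw":0.05},
  {"linear":[-5,71,0],"twist":0,"claw":0.05},
  {"linear":[-9,79,0],"twist":0,"claw":0.05},
  {"linear":[-14,86,0],"twist":0,"claw":0.05},
  {"linear":[-19,94,0],"twist":0,"claw":0.05},
  {"linear":[-25,100,0],"twist":0,"claw":0.05},
])

```text
clock: 16.32
position: [0.6037, -0.0977, 0.0751]
ee_rot: [0.001, 1.0, -0.019, 0.0]
contact_force: [-0.6, -2.1, 4.8]
width: 0.0141
gripper_force: 39.4
```

>>> drive_tool([
  {"linear":[-6,7,0],"twist":0,"claw":0.05},
  {"linear":[-13,12,0],"twist":0,"claw":0.05},
  {"linear":[-21,17,0],"twist":0,"claw":0.05},
  {"linear":[-29,22,0],"twist":0,"claw":0.05},
  {"linear":[-37,25,0],"twist":0,"claw":0.05},
  {"linear":[-45,28,0],"twist":0,"claw":0.05},
  {"linear":[-54,31,0],"twist":0,"claw":0.05},
  {"linear":[-63,32,0],"twist":0,"claw":0.05},
  {"linear":[-72,33,0],"twist":0,"claw":0.05},
  {"linear":[-81,33,0],"twist":0,"claw":0.05},
  {"linear":[-90,32,0],"twist":0,"claw":0.05},
  {"linear":[-99,30,0],"twist":0,"claw":0.05},
])

```text
clock: 17.32
position: [0.5045, -0.0675, 0.0751]
ee_rot: [-0.001, 1.0, -0.019, 0.001]
contact_force: [1.4, 0.0, 5.7]
width: 0.0143
gripper_force: 39.6
```

```bash
cat > chk.py <<'E'
from h import *
np.set_printoptions(precision=4,suppress=True)
s=sensors.get_state(); print(s["position"],s["contact_force"],s["width"],s["gripper_force"])
for n,b in(("scene",(160,160,260,245)),("top",(255,150,345,245))):
    I=eyes.get_image(n); c=blobs(I,(165,50,50),(180,255,255),b)
    if not c: print(n,"none"); continue
    e=cv2.fitEllipse(cv2.convexHull(c[0])); P=onz(n,e[0],.059)+([-.003,-.004,0] if n=="scene" else [.002,.001,0]); d=P[:2]-[.5274,-.170]
    print(n,e[:2],P,"ang",np.degrees(np.arctan2(d[1],d[0])),"r",np.hypot(*d))
    c=blobs(I,(0,130,50),(13,255,255),b,8); print([(cv2.boundingRect(x)) for x in c])
E
python3 chk.py
```

```text
[ 0.5045 -0.0675  0.0751] [1.4385 0.0418 5.7068] 0.01428984230232092 39.57695424556732
scene ((187.75486755371094, 192.6378936767578), (20.86341667175293, 30.28312110900879)) [ 0.5444 -0.2424  0.059 ] ang -76.78572239969824 r 0.07438386320457087
[(185, 218, 11, 19), (179, 182, 17, 11)]
top ((320.8809814453125, 195.91302490234375), (28.23067855834961, 29.538606643676758)) [ 0.5455 -0.2438  0.059 ] ang -76.1964995077324 r 0.0759683493991399
[(314, 188, 17, 14), (309, 156, 9, 12)]
```

It turns as planned: the pink dish is at −76.5° and radius 75 mm. The last 58° follows.

>>> drive_tool([
  {"linear":[-9,-2,0],"twist":0,"claw":0.05},
  {"linear":[-17,-5,0],"twist":0,"claw":0.05},
  {"linear":[-25,-9,0],"twist":0,"claw":0.05},
  {"linear":[-33,-13,0],"twist":0,"claw":0.05},
  {"linear":[-40,-18,0],"twist":0,"claw":0.05},
  {"linear":[-47,-24,0],"twist":0,"claw":0.05},
  {"linear":[-54,-30,0],"twist":0,"claw":0.05},
  {"linear":[-60,-37,0],"twist":0,"claw":0.05},
  {"linear":[-65,-45,0],"twist":0,"claw":0.05},
  {"linear":[-70,-52,0],"twist":0,"claw":0.05},
  {"linear":[-73,-60,0],"twist":0,"claw":0.05},
  {"linear":[-76,-67,0],"twist":0,"claw":0.05},
])

```text
clock: 18.42
position: [0.4284, -0.1352, 0.0751]
ee_rot: [-0.001, 1.0, -0.019, 0.0]
contact_force: [3.1, 0.7, 6.9]
width: 0.0146
gripper_force: 39.9
```

>>> drive_tool([
  {"linear":[0,0,0],"twist":0,"claw":0.05},
  {"linear":[0,0,0],"twist":0,"claw":0.05},
  {"linear":[0,0,0],"twist":0,"claw":0.05},
  {"linear":[0,0,0],"twist":0,"claw":0.05},
])

```text
clock: 18.75
position: [0.4282, -0.1357, 0.075]
ee_rot: [0.0, 1.0, -0.019, -0.0]
contact_force: [0.5, -1.5, 8.5]
width: 0.0143
gripper_force: 39.9
```

```bash
python3 chk.py
python3 - <<'E'
from h import *
# cake vs dish and arrow in both views, bias removed by using the same view
for n,b,k in(("top",(255,140,345,245),(300,150,325,175)),("scene",(160,160,260,260),(180,215,205,240))):
    I=eyes.get_image(n); e=cv2.fitEllipse(cv2.convexHull(blobs(I,(165,50,50),(180,255,255),b)[0]))[0]
    for c in blobs(I,(0,130,50),(13,255,255),b,8)+blobs(I,(0,150,50),(8,255,255),k,8): m=cv2.moments(c); u=(m['m10']/m['m00'],m['m01']/m['m00']); print(n,np.round(e,1),np.round(u,1),cv2.boundingRect(c),onz(n,u,.084).round(4),onz(n,u,.037).round(4))
E
```

```text
[ 0.4282 -0.1357  0.075 ] [ 0.522  -1.497   8.4878] 0.014264387694707194 39.92442011833191
scene ((200.52476501464844, 205.21022033691406), (22.178573608398438, 30.791866302490234)) [ 0.5993 -0.1931  0.059 ] ang -17.81916043994833 r 0.07553268950804135
[(193, 194, 15, 12), (185, 218, 11, 19)]
top ((307.21954345703125, 178.9324493408203), (28.25675392150879, 29.69530487060547)) [ 0.6014 -0.1969  0.059 ] ang -19.992874377918582 r 0.07875131950000294
[(302, 171, 12, 15), (309, 156, 9, 11)]
top [307.3 179.1] [307.5 178.1] (302, 171, 12, 15) [ 0.5962 -0.1962  0.084 ] [ 0.6079 -0.2013  0.037 ]
top [307.3 179.1] [313.2 161.1] (309, 156, 9, 11) [ 0.6552 -0.2134  0.084 ] [ 0.6688 -0.2191  0.037 ]
top [307.3 179.1] [313.  161.2] (309, 156, 9, 11) [ 0.6549 -0.2131  0.084 ] [ 0.6686 -0.2188  0.037 ]
top [307.3 179.1] [308.7 172.9] (304, 171, 10, 4) [ 0.6139 -0.1997  0.084 ] [ 0.6262 -0.2049  0.037 ]
scene [200.5 205.2] [190.9 226.7] (185, 218, 11, 19) [ 0.7195 -0.1996  0.084 ] [ 0.6757 -0.21    0.037 ]
scene [200.5 205.2] [200.  199.3] (193, 194, 15, 12) [ 0.6017 -0.1893  0.084 ] [ 0.5527 -0.1993  0.037 ]
scene [200.5 205.2] [190.8 226.8] (185, 219, 11, 18) [ 0.7201 -0.1997  0.084 ] [ 0.6763 -0.2101  0.037 ]
```

The pink dish is at about −18° to −20° and the arrow at −18.4°, so roughly 2 mm off. The cake is about 4 mm from the dish centre, and the knob is held with 40 N. Handing in.

```bash
python3 -c "
from rig import manip,sensors
print(sensors.get_state()['qd'].round(4)); print(manip.sign_off())"
```

```text
[ 0.0006 -0.0011  0.0006  0.0021  0.      0.0006]
the job is handed in; nothing more can be done
None
```

I handed the job in at about 19 s: the brown cake lies flat in the pink dish, about 4 mm off its centre, the dish faces the red arrow to within about 2 mm, and the gripper still holds the knob with 40 N; no verdict came back.

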